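# Seat the taper plug in the empty valve body

### The arm

A 6-joint arm with a two-finger parallel gripper is mounted at the origin on the work surface. World frame = base frame: x ahead of the robot, y to its left, z up, the work surface at z = 0. Lengths are in m, angles in rad, forces in N, time in s.
With the tool pointing down it reaches from about 0.325 to 0.775 m from the base axis. Payload 5.5 kg.
Tool frame: the origin (TCP) lies between the finger pads; the fingertips stand 19 mm ahead of it and the grasp point (between the pads) is the TCP; z points along the fingers, y is the line along which they close (so a half turn about z gives the same grasp; the last joint's range is limited). The gripper opens to 88 mm and grips with 3 to 60 N. Pads are 20 mm wide; open, the fingers measure 115 mm over their backs; the gripper's body (75 mm by 178 mm) begins 61 mm behind the grasp point.
Start: joints at [1.134, 0.091, 1.231, -0, 1.82, -0.057], TCP at [0.222, 0.557, 0.242] pointing down, gripper open.
Joint ranges: [-2.87, 2.87], [-0.86, 2.18], [0.17, 2.46], [-1.51, 4.65], [0.06, 2.69], [-2.65, 2.65]. Speed limits (rad/s): [2.57, 2.57, 3.01, 3.14, 3.14, 3.14].

### API

Orientations are given as [roll, pitch, yaw] about the fixed x, y, z axes, in that order (R = Rz(yaw) Ry(pitch) Rx(roll)).
In Python, from plant import * gives the robot as it stands. The module is installed in compiled form; this text tells all that it offers.
- The arm moves only by the shell command python3 -m creep 'ROWS'. ROWS is JSON, a list that holds one entry, the list of rows, each a list of 7 numbers: the turn, a rotation vector about the tool's x, y, z in degrees, then the shift along the tool's x, y, z in cm, then the finger opening in cm, from 0 to 8.78. In form: [[[ax, ay, az, tx, ty, tz, grip], ...]]. A call has 1 to 10 rows; each row shifts and turns the commanded pose from where the row before left it, along the tool's axes as they then stand; what a row does not reach is not made up. A row lasts 1/12 s, in which the tool goes at most 41.7 mm and 7.16 degrees, less where a joint would pass 70% of its speed; a pose out of reach is approached as far as the arm can. A call with a gripper value outside its range is refused whole. The fingers move at their own pace and stop on an object; the grip force is fixed at half the most. Time passes only in rows, so rows that do not move let the fingers close. It gives the time, the measured TCP pose, the force, the opening and the grip force at its end, in the units of the state.
- get_state(): the state, without advancing time (a new reading comes with each control period).
- camera(name): name is "scene" or "top"; returns the picture (384x512x3 uint8, red, green, blue); there is no depth.
- get_calibration(name): a dict with "mtx" (3x3 intrinsics, pixels), "k1" (the pictures are not rectified: a ray, as slopes to the right and down, at radius r is drawn at 1 + k1 r^2 times it, then the intrinsics apply), "origin" and "orientation" of the camera in the world. Camera axes: x right, y up, looking along -z (the intrinsics and any distortion apply to the point x, -y, -z); pixel columns grow to the right and rows downward; lengths in m; the calibration is good to about 2 mm. A picture is of the moment at which its call begins. get_calibration takes no time and is no camera call.
- job_done(): hands the job in; it is judged then, once.
The state is a dict: "time_s": time; "joints": joint angles; "qvel": joint speeds; "joint_efforts": joint torques, N m; "tool_pos": TCP position; "tcp_rot": TCP orientation; "ft_force": force on the tool from outside, world axes, zero at the start; "ft_torque": the same for the moment, N m; "opening": finger opening in m; "gripper_force": force on a finger pad.
Only numpy, scipy, OpenCV 4.12 (cv2) and the standard library are available. Lean on these libraries where they do the work, as an engineer would, in place of code of your own. Each camera call takes 0.05 s, during which the arm holds its last target. There are 200 camera calls.

### The job

Put the loose taper plug that leans in the wooden rest into the empty plug-valve body: stand it upright, small end down, and lower it into the tapered bore in the gripper (do not drop it in from above) until it sits fully home, then let go. Leave the loose fittings and the wrench on the bench where they are.

Things in the scene. Friction and masses are not known exactly. Their poses are not given: they have to be found in the camera images.
- plug_mid (a point): Loose steel taper plug, 125 mm long, 0.6 kg, leaning 35 degrees in the rest, stem up, y level. Point: on its axis, half-way up. z: from small end to stem; x, y square to the stem's flats. From the small end: taper 65 mm long (26 to 52 mm diameter), collar 44 mm diameter and 8 mm high, square stem 24 x 24 x 52 mm (10.5 to 62.5 mm above this point), the place to grip.
- bore_mouth (a point): Centre of the round mouth of the empty valve's tapered bore, 87 mm above the bench, z up. 48 mm diameter here, narrowing to 26 mm at 55 mm down, like the plug. Plug home: small end 55 mm below the mouth, plug_mid 7.5 mm above it, any turn about z. An off-centre plug touches high on one side; let go or pressed lightly, it slides home.
- valve: The empty valve, a grey painted casting fixed to the bench. Round upright barrel 76 mm across on a 90 x 110 mm foot, open at the top, a hexagonal pipe end on each side along its y axis (160 mm over both). Origin: centre of the foot's underside.
- rest: Wooden rest that holds the plug, fixed to the bench: 130 x 90 mm base, two sloping boards as a V trough and a stop under the plug's small end; open above. Origin: centre of the base's underside. The stem leans to its -x side. The plug comes out along its own axis.
- full_valve: A second valve body of the same make and size, fixed to the bench, that already has its plug seated in it (square stem standing up to 157 mm above the bench). Not part of the job. Origin: centre of the foot's underside.
- tee: Loose galvanised pipe tee, 96 mm long, 75 mm high. Leave it alone. Origin: its underside.
- elbow: Loose galvanised pipe elbow lying flat, about 80 x 75 mm, 52 mm high. Leave it alone. Origin: its underside.
- nipple: Loose steel pipe nipple standing on end, 48 mm in diameter, 80 mm high. Leave it alone. Origin: centre of its underside.
- coupling: Loose galvanised pipe coupling standing on end, 60 mm in diameter, 45 mm high. Leave it alone. Origin: centre of its underside.
- cap: Loose galvanised pipe plug with a square head, 60 mm in diameter, 36 mm high. Leave it alone. Origin: centre of its underside.
- reducer: Loose galvanised bell reducer, 72 mm in diameter at the foot, 56 mm high. Leave it alone. Origin: centre of its underside.
- wrench: Loose wrench, 200 mm long, lying flat at the far side of the bench. Leave it alone. Origin: its underside.

How it is judged:
On the way, in this order (a step that is already met when the one before it is completed fails the run):
1. the plug has been lifted clear of the rest (distance of plug_mid from where it was at the start of the episode above 0.05 m and height (world z) of plug_mid above 0.13 m), for 0.1 s.
2. the plug, held in the fingers, is well down in the empty bore (within 25 mm of home) (z of plug_mid in the frame of bore_mouth below 0.0325 m and horizontal distance between plug_mid and bore_mouth below 0.015 m and angle between plug_mid's own z axis and vertical below 0.3 rad and contact force between the fingers and plug above 1 N), for 0.1 s.
At the end, for the whole second after the job is handed in: The plug stands upright (within 3.4 degrees) in the empty valve body's bore, within 5 mm of fully home on its taper and 5 mm of the bore's axis, released and at rest (z of plug_mid in the frame of bore_mouth between 0.001 and 0.0125 m and horizontal distance between plug_mid and bore_mouth below 0.005 m and angle between plug_mid's own z axis and vertical below 0.06 rad and linear speed of plug below 0.01 m/s); the robot touches nothing.
It fails at once if a loose fitting or the wrench was moved by more than 40 mm (distance of any of tee, elbow, nipple, coupling, cap, reducer, wrench from where it was at the start of the episode above 0.04 m).
It also fails if it takes over 54 s, if anything falls off the work surface, if the arm or the gripper's body presses on something with over 40 N, if the wrist force passes 120 N, or if a joint passes its speed limit or range.

## Working session

There is one attempt and no reset: what is moved stays moved. The work goes in short steps, Python scripts to look and compute and a shell command to move; the robot and the scene stay as the last step left them, time stands still between calls to the robot, and variables do not carry over. Pictures are saved under pics/ and viewed, at most 10 in all, crops included, and the job is handed in when it is done.

```bash
mkdir -p pics; python3 - <<'E'
from plant import *
import cv2
for n in ("scene","top"):
    cv2.imwrite(f"pics/{n}0.png",camera(n)[:,:,::-1]); c=get_calibration(n); print(c)
s=get_state(); print(s)
E
```

```text
{'mtx': array([[350.51336824,   0.        , 254.81771168],
       [  0.        , 350.51336824, 198.91549447],
       [  0.        ,   0.        ,   1.        ]]), 'k1': 0.026882435065068624, 'origin': array([ 0.98191787, -0.34381311,  0.55503858]), 'orientation': array([0.85215585, 0.00469454, 0.89844607])}
{'mtx': array([[355.66101612,   0.        , 252.17899818],
       [  0.        , 355.66101612, 194.93606444],
       [  0.        ,   0.        ,   1.        ]]), 'k1': 0.00548226390319487, 'origin': array([ 0.41389545, -0.01281926,  0.93957066]), 'orientation': array([ 0.16494291,  0.00811224, -1.55535285])}
{'time_s': 0.1, 'joints': array([ 1.13431756e+00,  9.18105982e-02,  1.23174668e+00,  1.63085426e-05,
        1.81981736e+00, -5.66879815e-02]), 'qvel': array([-0.00011172, -0.00237767, -0.00356559,  0.00162107,  0.00014383,
        0.0019341 ]), 'joint_efforts': array([ 4.33437119e-03, -4.47853911e+01, -4.07571387e+01,  6.99705002e-02,
        2.83653557e-02, -1.59532447e-04]), 'tool_pos': array([0.2223275 , 0.55703856, 0.24061435]), 'tcp_rot': array([-3.13981442e+00, -1.16750548e-04,  2.76180577e+00]), 'ft_force': array([0.65966871, 0.51337836, 0.79956945]), 'ft_torque': array([0.03554635, 0.04914311, 0.01347   ]), 'gripper_force': 0.0, 'opening': 0.08781168140888426}
```

View pics/scene0.png

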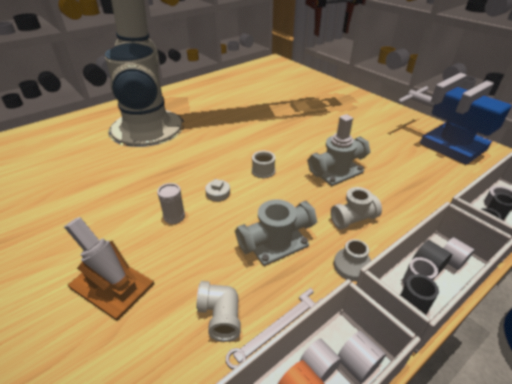

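View pics/top0.png

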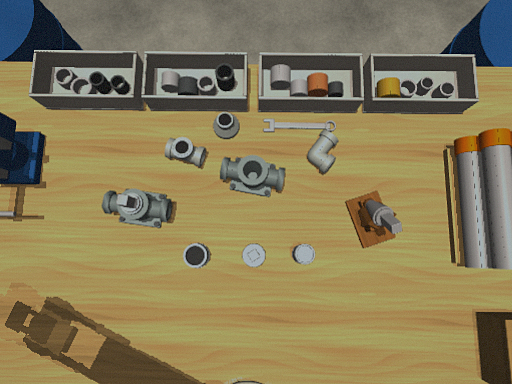

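The scene view shows the plug in its rest at about (100,260) and the empty valve's mouth at about (280,212). In the top view the plug is at about (382,215) and the mouth at about (253,170). The full valve is separate, at (128,203) in the top view.

```bash
python3 - <<'E'
import cv2, numpy as np
s=cv2.imread("pics/scene0.png");t=cv2.imread("pics/top0.png")
def crop(im,x,y,w=80,h=60): # 5x
    c=cv2.resize(im[y:y+h,x:x+w],None,fx=5,fy=5,interpolation=cv2.INTER_CUBIC)
    for i in range(0,w,10): cv2.putText(c,str(x+i),(i*5,8),0,.3,(0,0,255)); cv2.line(c,(i*5,10),(i*5,300),(0,0,255) if 0 else (90,160,90),1)
    for i in range(0,h,10): cv2.putText(c,str(y+i),(0,i*5+4),0,.3,(0,0,255)); cv2.line(c,(18,i*5),(400,i*5),(90,160,90),1)
    return c
a=np.hstack([crop(s,60,215),crop(s,240,190)]);b=np.hstack([crop(t,340,185),crop(t,215,145)])
cv2.imwrite("pics/m1.png",np.vstack([a,b]))
E
```

```text
(no output)
```

View pics/m1.png

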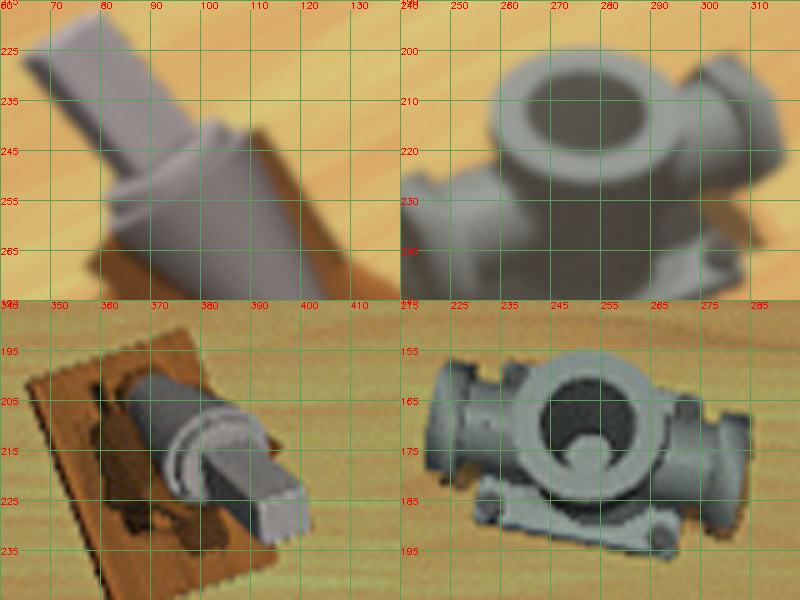

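```bash
cat > h.py <<'E'
import numpy as np, cv2
from scipy.spatial.transform import Rotation as R
from scipy.optimize import least_squares
from plant import get_calibration
C={n:get_calibration(n) for n in("scene","top")}
def proj(n,P):
    c=C[n]; p=(np.atleast_2d(P)-c["origin"])@R.from_euler('xyz',c["orientation"]).as_matrix()
    a=np.c_[p[:,0],-p[:,1]]/-p[:,2:]; a=a*(1+c["k1"]*(a**2).sum(1,keepdims=True))
    return a@c["mtx"][:2,:2].T+c["mtx"][:2,2]
def tri(ps,pt,x0=(.4,0,.1)):
    return least_squares(lambda X:np.r_[proj("scene",X)[0]-ps,proj("top",X)[0]-pt],x0)
def frame(az,t=np.radians(35)):
    d=np.array([np.cos(az),np.sin(az),0]);h=np.array([-d[1],d[0],0]);z=np.sin(t)*d+[0,0,np.cos(t)];n=np.cos(t)*d-[0,0,np.sin(t)]
    return np.c_[n,h,z]
def ring(r,z,N=40):
    a=np.linspace(0,2*np.pi,N); return np.c_[r*np.cos(a),r*np.sin(a),0*a+z]
sq=np.array([[1,1],[1,-1],[-1,-1],[-1,1],[1,1]])*.012
def wire():
    L=[ring(.013,-.0625),ring(.026,.0025),ring(.022,.0025),ring(.022,.0105)]
    L+=[np.c_[sq,np.full(5,.0625)],np.c_[sq,np.full(5,.0105)]]
    L+=[np.array([[*q,.0105],[*q,.0625]]) for q in sq[:4]]
    L+=[np.array([[.013*c,.013*s,-.0625],[.026*c,.026*s,.0025]]) for c,s in[(1,0),(0,1),(-1,0),(0,-1)]]
    return L
def crop(im,n,x,y,lines,w=80,h=60,k=5):
    c=cv2.resize(im[y:y+h,x:x+w],None,fx=k,fy=k,interpolation=cv2.INTER_CUBIC)
    for L in lines:
        q=((proj(n,L)-[x,y]+.5)*k).astype(np.int32); cv2.polylines(c,[q.reshape(-1,1,2)],False,(0,255,255),1)
    return c
E
cat > f.py <<'E'
from h import *
# mosaic pixel picks -> image px (resize offset .5)
T=lambda a,b:np.array([340+a/5-.5,185+(b-300)/5-.5]); S=lambda a,b:np.array([60+a/5-.5,215+b/5-.5])
b=tri([277.2-.5,212.6-.5],[252.8-.5,169.8-.5]); print("mouth",b.x,b.fun)
pick=[T(262,503),T(303,485),T(311,528),T(266,545)]
def res(v):
    F=frame(v[3]); m=v[:3]
    cor=[[-1,1],[-1,-1],[1,-1],[1,1]]
    P=np.array([m+F@[.012*a,.012*h,.0625] for a,h in cor])
    r=proj("top",P)-pick
    s=proj("scene",P[[1,0]])-[S(25,62),S(98,8)]
    return np.r_[r.ravel(),s.ravel()]
for a0 in(-2.,-2.5,-3.):
    o=least_squares(res,[.36,-.3,.08,a0]); print(o.x,o.cost,np.round(o.fun,1))
m=o.x; F=frame(m[3]); L=[m[:3]+l@F.T for l in wire()]
mm=[b.x+ring(.024,0),b.x+ring(.038,0)]
s=cv2.imread("pics/scene0.png");t=cv2.imread("pics/top0.png")
cv2.imwrite("pics/m2.png",np.vstack([np.hstack([crop(s,"scene",60,215,L),crop(s,"scene",240,190,mm)]),np.hstack([crop(t,"top",340,185,L),crop(t,"top",215,145,mm)])]))
E
python3 f.py
```

```text
mouth [ 0.61932145 -0.00333151  0.08725613] [ 0.11979832 -0.018407    0.12304453  0.09184516]
[ 0.44262808 -0.32579716  0.08775003 -0.00350101] 169.98815581098015 [ -0.6   6.2   2.1  10.   -2.4  -7.   -4.1 -10.6  -2.   -2.   -1.4   2.3]
[ 0.44262812 -0.3257987   0.0877502  -0.0034492 ] 169.98815517812315 [ -0.6   6.2   2.1  10.   -2.4  -7.   -4.1 -10.6  -2.   -2.   -1.4   2.3]
[ 0.44262812 -0.32579845  0.08775018 -0.00345761] 169.9881552622465 [ -0.6   6.2   2.1  10.   -2.4  -7.   -4.1 -10.6  -2.   -2.   -1.4   2.3]
```

View pics/m2.png

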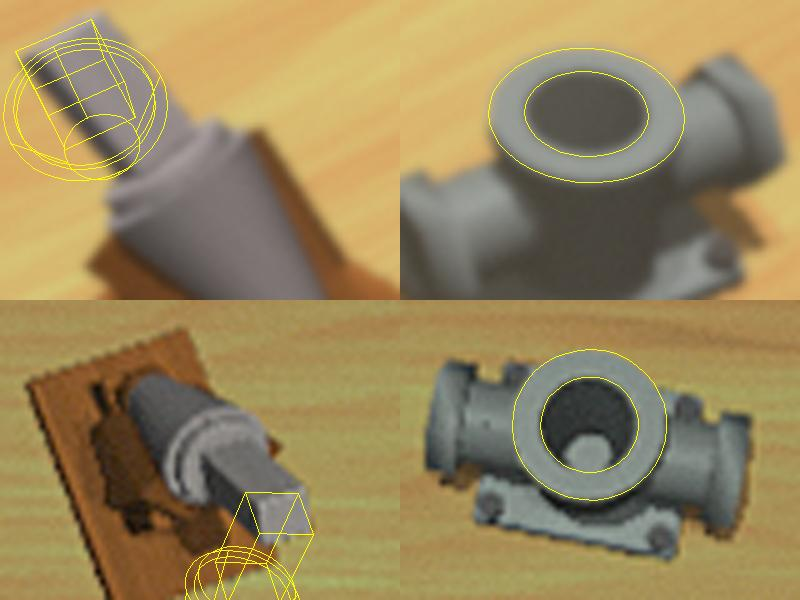

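The mouth fit is good; it lands at z = 87.3 mm. The plug corners were labelled with the wrong hand, so I'll swap them.

```bash
sed -i 's/cor=.*/cor=[[-1,-1],[-1,1],[1,1],[1,-1]]/; s/^for a0.*/for a0 in(-2.6,):/' f.py; python3 f.py
```

```text
mouth [ 0.61932145 -0.00333151  0.08725613] [ 0.11979832 -0.018407    0.12304453  0.09184516]
[ 0.51018755 -0.3146166   0.09915331 -2.82084052] 5.689853317054275 [-0.  -0.2  2.   0.1  1.2  0.5  0.   0.4  1.8 -0.9  0.5  1. ]
```

View pics/m2.png

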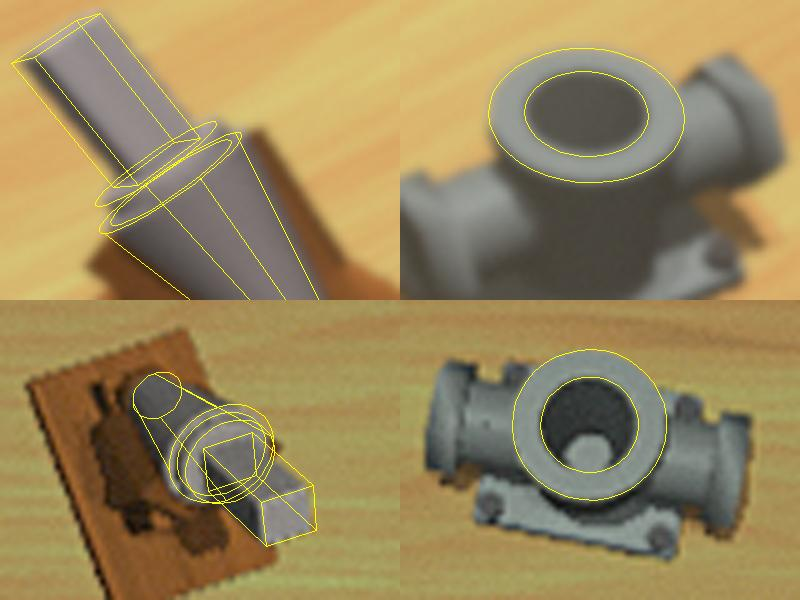

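```bash
python3 - <<'E'
s=open('f.py').read()
s=s.replace(".012*a,.012*h,.0625]",".0115*a,.0115*h,.062]")
s=s.replace("    return np.r_[r.ravel(),s.ravel()]","""    t=proj("top",m+ring(.026,.0025)@F.T)[:,0]; u=proj("scene",m+ring(.026,.0025)@F.T)[:,0]; w=proj("scene",m+ring(.022,.0105)@F.T)[:,0]
    return np.r_[r.ravel(),s.ravel(),t.min()-T(163,0)[0],t.max()-T(268,0)[0],u.max()-S(243,0)[0],w.min()-S(106,0)[0]]""")
s=s.replace("m=o.x;","""e=[least_squares(lambda q:proj('top',[*q,.012])[0]-T(*p),[.5,-.3]).x for p in((25,387),(105,608),(185,330))]
print('rest az',np.arctan2(*(e[1]-e[0])[::-1]),np.arctan2(*(e[2]-e[0])[::-1]),np.linalg.norm(e[2]-e[0]))
m=o.x;""")
open('f.py','w').write(s)
E
python3 f.py
```

```text
mouth [ 0.61932145 -0.00333151  0.08725613] [ 0.11979832 -0.018407    0.12304453  0.09184516]
[ 0.50914911 -0.31254428  0.0991488  -2.75749365] 7.264454092505042 [-0.   0.4  1.4  0.2  1.   0.   0.5  0.4  2.8 -0.9  0.2  1.   0.7  0.1
  0.4 -0.9]
rest az -2.8215730818469438 -1.2147090595659809 0.09074177848746788
```

View pics/m2.png

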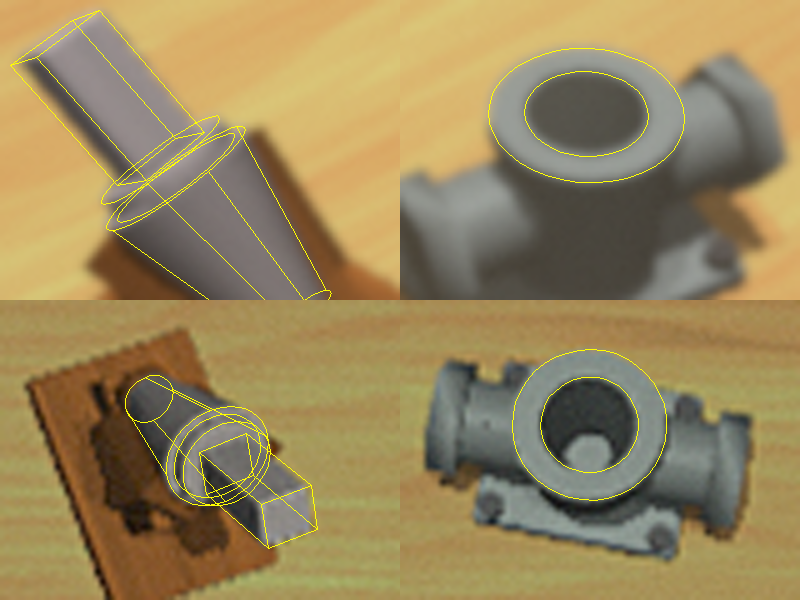

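The rest's base edges give an azimuth of about -2.80 to -2.82, which matches the first fit. I'll fix the lean at -2.805 and take plug_mid as about (0.5096, -0.3132, 0.0985). First move: swing about the base axis, since that needs mostly joint 1.

```bash
cat > g.py <<'E'
from h import *
from plant import get_state
import sys
MID=np.array([.5096,-.3132,.0985]); F=frame(-2.805); MOUTH=np.array([.6193,-.0033,.0873])
def go(p,M=None):
    s=get_state(); Rc=R.from_euler('xyz',s["tcp_rot"]); Rt=R.from_matrix(M) if M is not None else Rc
    d=np.array(p)-s["tool_pos"]
    print("t",round(s["time_s"],2),"pos",s["tool_pos"].round(4),"rpy",s["tcp_rot"].round(3),"j",s["joints"].round(2),"f",s["ft_force"].round(1),"open",s["opening"].round(4),s["gripper_force"])
    print("turn deg",np.degrees((Rc.inv()*Rt).as_rotvec()).round(2),"shift cm before turn",(Rc.inv().apply(d)*100).round(2),"after turn",(Rt.inv().apply(d)*100).round(2))
def tool(z,y): z=z/np.linalg.norm(z); return np.c_[np.cross(y,z),y,z]
G=tool(-F[:,2],F[:,1])
E
python3 -m creep '[[[0,0,3.9,-4.05,0,0,8.7],[0,0,3.9,-4.05,0,0,8.7],[0,0,3.9,-4.05,0,0,8.7],[0,0,3.9,-4.05,0,0,8.7],[0,0,3.9,-4.05,0,0,8.7],[0,0,3.9,-4.05,0,0,8.7],[0,0,3.9,-4.05,0,0,8.7],[0,0,3.9,-4.05,0,0,8.7],[0,0,3.9,-4.05,0,0,8.7],[0,0,3.9,-4.05,0,0,8.7]]]'
python3 -c "
from g import *
go(MID+.11*F[:,2],G)"
```

```text
time_s: 0.93
tool_pos: [0.5309, 0.3038, 0.2407]
tcp_rot: [-3.14, -0.0, 2.078]
ft_force: [0.9, 0.1, -0.6]
opening: 0.0866
gripper_force: 0.0Traceback (most recent call last):
  File "<string>", line 3, in <module>
    go(MID+.11*F[:,2],G)
    ~~^^^^^^^^^^^^^^^^^^
  File "g.py", line 8, in go
    print("t",round(s["time_s"],2),"pos",s["tool_pos"].round(4),"rpy",s["tcp_rot"].round(3),"j",s["joints"].round(2),"f",s["ft_force"].round(1),"open",s["opening"].round(4),s["gripper_force"])
                                                                                                                                                       ^^^^^^^^^^^^^^^^^^
AttributeError: 'float' object has no attribute 'round'
```

Works as planned: the radius is now 0.61, with a little lag.

```bash
sed -i 's/s\["opening"\].round(4)/round(s["opening"],4)/' g.py
python3 -m creep '[[[0,0,3.9,-4.05,0,0,8.7],[0,0,3.9,-4.05,0,0,8.7],[0,0,3.9,-4.05,0,0,8.7],[0,0,3.9,-4.05,0,0,8.7],[0,0,3.9,-4.05,0,0,8.7],[0,0,3.9,-4.05,0,0,8.7],[0,0,3.9,-4.05,0,0,8.7],[0,0,3.9,-4.05,0,0,8.7],[0,0,3.9,-4.05,0,0,8.7],[0,0,3.9,-4.05,0,0,8.7]]]'
python3 -m creep '[[[0,0,3.9,-4.05,0,0,8.7],[0,0,3.9,-4.05,0,0,8.7],[0,0,3.9,-4.05,0,0,8.7],[0,0,3.9,-4.05,0,0,8.7],[0,0,7,0,0,0,8.7],[0,0,7,0,0,0,8.7],[0,0,7,0,0,0,8.7],[0,0,7,0,0,0,8.7],[0,0,7,0,0,0,8.7],[0,0,0,0,0,0,8.7]]]'
python3 -c "
from g import *
go(MID+.11*F[:,2],G)"
```

```text
time_s: 1.77
tool_pos: [0.6101, -0.0855, 0.2407]
tcp_rot: [-3.14, -0.0, 1.397]
ft_force: [0.4, -0.1, -0.4]
opening: 0.0869
gripper_force: 0.0
time_s: 2.6
tool_pos: [0.5667, -0.2391, 0.241]
tcp_rot: [-3.141, 0.001, 0.513]
ft_force: [-0.3, -0.0, -0.2]
opening: 0.0867
gripper_force: 0.0
t 2.6 pos [ 0.5667 -0.2391  0.241 ] rpy [-3.141e+00  1.000e-03  5.130e-01] j [-0.45  0.13  1.19 -0.    1.82  0.6 ] f [-0.3 -0.  -0.2] open 0.0867 0.0
turn deg [-3.13 34.95  9.76] shift cm before turn [-14.82   2.55   5.25] after turn [-14.59   5.11  -3.82]
```

```bash

python3 -m creep '[[[0,0,0,-3.7,0.6,0,8.7],[0,0,0,-3.7,0.6,0,8.7],[0,0,0,-3.7,0.6,0,8.7],[0,0,0,-3.7,0.7,0,8.7],[-0.5,5.8,1.6,0,0,0,8.7],[-0.5,5.8,1.6,0,0,0,8.7],[-0.5,5.8,1.6,0,0,0,8.7],[-0.5,5.8,1.6,0,0,0,8.7],[-0.5,5.8,1.6,0,0,0,8.7],[-0.5,5.9,1.6,0,0,0,8.7]]]'
python3 -m creep '[[[0,0,0,0,0,0,6],[0,0,0,0,0,0,6],[0,0,0,0,0,0,6]]]'
python3 -c "
from g import *
go(MID+.11*F[:,2],G)"
```

```text
time_s: 3.43
tool_pos: [0.4505, -0.3343, 0.2424]
tcp_rot: [3.137, -0.616, 0.348]
ft_force: [-0.9, 0.0, -1.3]
opening: 0.087
gripper_force: 0.0
time_s: 3.68
tool_pos: [0.4506, -0.3341, 0.242]
tcp_rot: [3.14, -0.608, 0.347]
ft_force: [-0.6, -0.6, -0.2]
opening: 0.0704
gripper_force: 0.0
t 3.68 pos [ 0.4506 -0.3341  0.242 ] rpy [ 3.14  -0.608  0.347] j [-1.04 -0.23  1.64  0.6   1.6   0.24] f [-0.6 -0.6 -0.2] open 0.0704 0.0
turn deg [-0.26  0.14  0.51] shift cm before turn [-3.09 -0.03  4.35] after turn [-3.11 -0.02  4.34]
```

```bash

python3 -m creep '[[[0,0,0.5,-3.1,0,0,6],[0,0,0,0,0,2.2,6],[0,0,0,0,0,2.1,6],[0,0,0,0,0,0,6],[0,0,0,0,0,0,6]]]'
python3 -c "
from g import *
from plant import camera
go(MID+.04*F[:,2],G)
s=camera('scene')[:,:,::-1];t=camera('top')[:,:,::-1]
L=[MID+l@F.T for l in wire()]
cv2.imwrite('pics/m3.png',np.hstack([crop(s,'scene',40,160,[],100,120,4),crop(t,'top',335,165,L,100,120,4)]))"
```

```text
time_s: 4.1
tool_pos: [0.4507, -0.3332, 0.1886]
tcp_rot: [-3.134, -0.609, 0.337]
ft_force: [-0.1, 0.4, -0.0]
opening: 0.0604
gripper_force: 0.0
t 4.1 pos [ 0.4507 -0.3332  0.1886] rpy [-3.134 -0.609  0.337] j [-1.04 -0.22  1.73  0.6   1.52  0.2 ] f [-0.1  0.4 -0. ] open 0.0604 0.0
turn deg [-0.43  0.1   0.03] shift cm before turn [-0.06  0.11  6.95] after turn [-0.07  0.06  6.95]
```

View pics/m3.png

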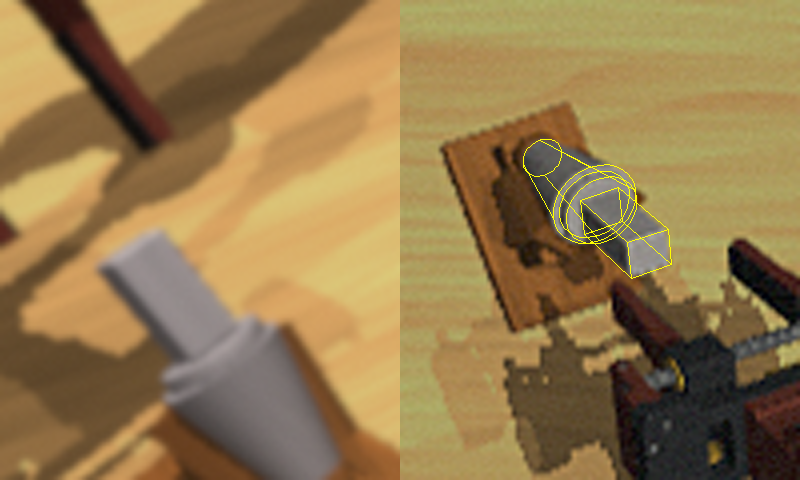

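The scene view has the fingertips at about (5,240) and (155,148) in crop pixels. They straddle the stem's axis line, with the stem end at about (135,247). The top view agrees, and the plug model lies on the plug. I'm descending along the axis.

```bash

python3 -m creep '[[[0,0,0,0,0,2,6],[0,0,0,0,0,2,6],[0,0,0,-0.1,0.1,1.5,6],[0,0,0,0,0,1,6],[0,0,0,0,0,0.5,6],[0,0,0,0,0,0,6],[0,0,0,0,0,0,6]]]'
python3 -c "
from g import *
go(MID+.04*F[:,2],G)"
```

```text
time_s: 4.78
tool_pos: [0.4874, -0.3222, 0.1318]
tcp_rot: [-3.137, -0.611, 0.335]
ft_force: [-0.2, -0.3, 1.1]
opening: 0.0603
gripper_force: 0.0
t 4.78 pos [ 0.4874 -0.3222  0.1318] rpy [-3.137 -0.611  0.335] j [-0.96 -0.16  1.78  0.6   1.38  0.2 ] f [-0.2 -0.3  1.1] open 0.0603 0.0
turn deg [-0.23 -0.   -0.08] shift cm before turn [ 0.05 -0.12  0.1 ] after turn [ 0.05 -0.12  0.1 ]
```

```bash

python3 -m creep '[[[0,0,0,0,-0.1,0,2],[0,0,0,0,0,0,2],[0,0,0,0,0,0,2],[0,0,0,0,0,0,2],[0,0,0,0,0,0,2],[0,0,0,0,0,0,2],[0,0,0,0,0,0,2],[0,0,0,0,0,0,2]]]'
python3 -c "
from g import *
go(MID+.04*F[:,2],G)"
```

```text
time_s: 5.45
tool_pos: [0.487, -0.321, 0.1308]
tcp_rot: [-3.135, -0.611, 0.334]
ft_force: [-0.3, -0.0, -0.7]
opening: 0.0239
gripper_force: 30.0
t 5.45 pos [ 0.487  -0.321   0.1308] rpy [-3.135 -0.611  0.334] j [-0.96 -0.16  1.78  0.6   1.38  0.2 ] f [-0.3 -0.  -0.7] open 0.0239 29.988023042678833
turn deg [-0.26  0.   -0.14] shift cm before turn [0.11 0.01 0.02] after turn [0.11 0.01 0.02]
```

The grip is square on the stem, with the opening at 23.9 mm. Now I'm drawing the plug out along its axis.

```bash

python3 -m creep '[[[0,0,0,0,0,-0.5,2],[0,0,0,0,0,-1,2],[0,0,0,0,0,-1.5,2],[0,0,0,0,0,-1.5,2],[0,0,0,0,0,-1.5,2],[0,0,0,0,0,-1.5,2],[0,0,0,0,0,-1.5,2],[0,0,0,0,0,-1.5,2],[0,0,0,0,0,-1.5,2],[0,0,0,0,0,-1,2]]]'
python3 -c "
from g import *
s=get_state(); y=s['tcp_rot'][2]; D=R.from_euler('xyz',[np.pi,0,y]).as_matrix()
go(s['tool_pos'],D)"
```

```text
time_s: 6.28
tool_pos: [0.4153, -0.3464, 0.2375]
tcp_rot: [-3.134, -0.609, 0.333]
ft_force: [0.9, 0.3, -6.2]
opening: 0.0241
gripper_force: 30.0
t 6.28 pos [ 0.4153 -0.3464  0.2375] rpy [-3.134 -0.609  0.333] j [-1.12 -0.25  1.67  0.61  1.64  0.19] f [ 0.9  0.3 -6.2] open 0.0241 29.98682051897049
turn deg [ -0.42 -34.87   0.13] shift cm before turn [0. 0. 0.] after turn [0. 0. 0.]
```

```bash

python3 -m creep '[[[0,-5.8,0,0,0,0,2],[0,-5.8,0,0,0,0,2],[0,-5.8,0,0,0,0,2],[0,-5.8,0,0,0,0,2],[0,-5.8,0,0,0,0,2],[-0.4,-5.8,0,0,0,0,2],[0,0,0,0,0,0,2],[0,0,0,0,0,0,2]]]'
python3 -c "
from g import *
s=get_state(); y=s['tcp_rot'][2]; D=R.from_euler('xyz',[np.pi,0,y]).as_matrix()
go(MOUTH+[0,0,.1475],D)"
```

```text
time_s: 6.95
tool_pos: [0.4177, -0.345, 0.2361]
tcp_rot: [-3.14, -0.005, 0.34]
ft_force: [-0.0, -0.6, -5.4]
opening: 0.0239
gripper_force: 30.0
t 6.95 pos [ 0.4177 -0.345   0.2361] rpy [-3.14  -0.005  0.34 ] j [-0.76 -0.07  1.4   0.01  1.81  0.48] f [-0.  -0.6 -5.4] open 0.0239 29.999163150787354
turn deg [-0.07 -0.29  0.  ] shift cm before turn [ 30.39 -25.5    0.32] after turn [ 30.39 -25.5    0.13]
```

```bash

python3 -m creep '[[[0,-0.3,0,2.0,-1.7,0,2],[0,0,0,2.4,-2,0,2],[0,0,0,2.4,-2,0,2],[0,0,0,2.4,-2,0,2],[0,0,0,2.4,-2,0,2],[0,0,0,2.4,-2,0,2],[0,0,0,2.4,-2,0,2],[0,0,0,2.4,-2,0,2],[0,0,0,2.4,-2,0,2],[0,0,0,2.4,-2,0,2]]]'
python3 -m creep '[[[0,0,0,2.4,-2,0,2],[0,0,0,2.4,-2,0,2],[0,0,0,1.2,-1,0,2],[0,0,0,0.8,-0.8,0,2],[0,0,0,0,0,0,2],[0,0,0,0,0,0,2],[0,0,0,0,0,0,2]]]'
python3 -c "
from g import *
from plant import camera
s=get_state(); y=s['tcp_rot'][2]; D=R.from_euler('xyz',[np.pi,0,y]).as_matrix()
go(MOUTH+[0,0,.1475],D)
a=camera('scene')[:,:,::-1];b=camera('top')[:,:,::-1]
m=s['tool_pos']-[0,0,.04]; Q=R.from_euler('z',y).as_matrix()
L=[m+l@Q.T for l in wire()]+[MOUTH+ring(.024,0)]
cv2.imwrite('pics/m4.png',np.hstack([crop(a,'scene',230,130,L,100,120,4),crop(b,'top',205,110,L,100,120,4)]))"
```

```text
time_s: 7.78
tool_pos: [0.5742, -0.0818, 0.2362]
tcp_rot: [-3.141, 0.0, 0.335]
ft_force: [0.5, -0.6, -5.3]
opening: 0.0239
gripper_force: 30.0
time_s: 8.37
tool_pos: [0.6188, -0.0066, 0.2364]
tcp_rot: [3.14, 0.002, 0.335]
ft_force: [0.2, -0.5, -6.1]
opening: 0.0238
gripper_force: 30.0
t 8.37 pos [ 0.6188 -0.0066  0.2364] rpy [3.14e+00 2.00e-03 3.35e-01] j [-0.06  0.14  1.18 -0.    1.82  1.17] f [ 0.2 -0.5 -6.1] open 0.0238 29.99862402677536
turn deg [0.1  0.12 0.  ] shift cm before turn [ 0.15 -0.29  0.16] after turn [ 0.15 -0.29  0.16]
```

View pics/m4.png

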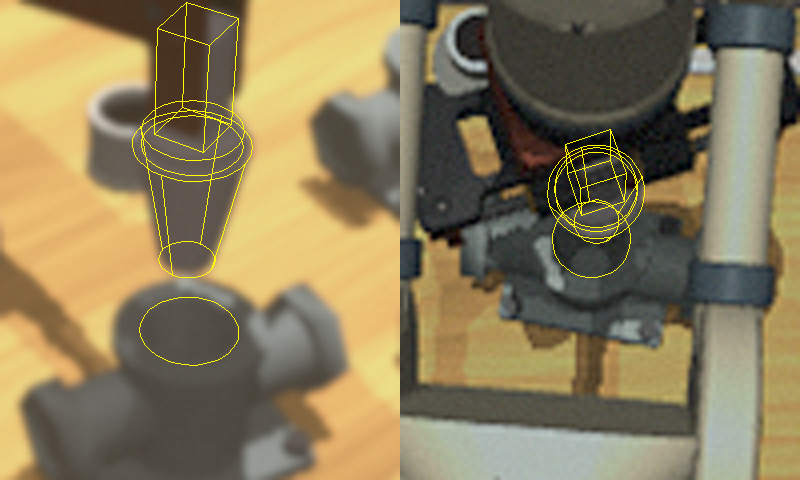

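The scene crop shows the plug upright in the fingers, matching the model. Its small end is at (187,265) in crop pixels, above the mouth at (190,330). I'm centring it and lowering.

```bash

python3 -m creep '[[[0.1,0.1,0,0.15,-0.3,0.5,2],[0,0,0,0,0,1.2,2],[0,0,0,0,0,1.2,2],[0,0,0,0,0,1.2,2],[0,0,0,0,0,1.2,2],[0,0,0,0,0,1,2],[0,0,0,0,0,0.8,2],[0,0,0,0,0,0.6,2],[0,0,0,0,0,0,2],[0,0,0,0,0,0,2]]]'
python3 -c "
from g import *
s=get_state(); y=s['tcp_rot'][2]; D=R.from_euler('xyz',[np.pi,0,y]).as_matrix()
go(MOUTH+[0,0,.0475],D)"
```

```text
time_s: 9.3
tool_pos: [0.6197, -0.0017, 0.1591]
tcp_rot: [-3.141, 0.001, 0.337]
ft_force: [0.4, 0.6, -5.9]
opening: 0.0242
gripper_force: 30.0
t 9.3 pos [ 0.6197 -0.0017  0.1591] rpy [-3.141e+00  1.000e-03  3.370e-01] j [-0.06  0.14  1.32 -0.    1.68  1.18] f [ 0.4  0.6 -5.9] open 0.0242 29.998632967472076
turn deg [-0.01  0.03 -0.  ] shift cm before turn [-0.09  0.14  2.43] after turn [-0.09  0.14  2.43]
```

```bash

python3 -m creep '[[[0,0,0,-0.1,0.1,0.4,2],[0,0,0,0,0,0.4,2],[0,0,0,0,0,0.4,2],[0,0,0,0,0,0.3,2],[0,0,0,0,0,0,2],[0,0,0,0,0,0,2]]]'
python3 -c "
from g import *
s=get_state(); y=s['tcp_rot'][2]; D=R.from_euler('xyz',[np.pi,0,y]).as_matrix()
go(MOUTH+[0,0,.0475],D)"
```

```text
time_s: 9.8
tool_pos: [0.619, -0.0029, 0.1439]
tcp_rot: [-3.141, 0.001, 0.337]
ft_force: [-0.2, 0.5, -5.4]
opening: 0.024
gripper_force: 30.0
t 9.8 pos [ 0.619  -0.0029  0.1439] rpy [-3.141e+00  1.000e-03  3.370e-01] j [-0.06  0.15  1.35 -0.    1.65  1.17] f [-0.2  0.5 -5.4] open 0.024 29.99866783618927
turn deg [-0.02  0.05 -0.  ] shift cm before turn [0.02 0.05 0.91] after turn [0.02 0.05 0.91]
```

```bash

python3 -m creep '[[[0,0,0,0,0,0.2,2],[0,0,0,0,0,0.2,2],[0,0,0,0,0,0.1,2],[0,0,0,0,0,0,2],[0,0,0,0,0,0,2]]]'
python3 -m creep '[[[0,0,0,0,0,0.1,2],[0,0,0,0,0,0.1,2],[0,0,0,0,0,0,2]]]'
```

```text
time_s: 10.22
tool_pos: [0.6191, -0.003, 0.1392]
tcp_rot: [-3.141, 0.0, 0.337]
ft_force: [-0.3, 0.5, -6.0]
opening: 0.0237
gripper_force: 30.0
time_s: 10.47
tool_pos: [0.619, -0.003, 0.1371]
tcp_rot: [-3.141, 0.001, 0.337]
ft_force: [-0.2, 0.1, -6.4]
opening: 0.0239
gripper_force: 30.0
```

```bash

python3 -m creep '[[[0,0,0,0,0,0.1,2],[0,0,0,0,0,0,2],[0,0,0,0,0,0.1,2],[0,0,0,0,0,0,2]]]'
python3 -m creep '[[[0,0,0,0,0,0.1,2],[0,0,0,0,0,0,2],[0,0,0,0,0,0,2]]]'
```

```text
time_s: 10.8
tool_pos: [0.6189, -0.0031, 0.1353]
tcp_rot: [3.142, 0.001, 0.337]
ft_force: [-3.3, -0.3, -4.0]
opening: 0.024
gripper_force: 30.0
time_s: 11.05
tool_pos: [0.6188, -0.0031, 0.1346]
tcp_rot: [3.142, 0.001, 0.337]
ft_force: [-5.6, -1.2, -0.0]
opening: 0.0239
gripper_force: 30.0
```

It's touching the +x side lightly, so I'll ease toward -x and press a little more.

```bash

python3 -m creep '[[[0,0,0,-0.06,0,0,2],[0,0,0,0,0,0.1,2],[0,0,0,0,0,0,2],[0,0,0,0,0,0,2]]]'
python3 -m creep '[[[0,0,0,-0.03,0,0.1,2],[0,0,0,0,0,0,2],[0,0,0,0,0,0,2]]]'
```

```text
time_s: 11.38
tool_pos: [0.6187, -0.0031, 0.1342]
tcp_rot: [3.141, -0.001, 0.337]
ft_force: [-5.6, -1.2, 0.7]
opening: 0.0238
gripper_force: 30.0
time_s: 11.63
tool_pos: [0.6186, -0.0031, 0.1341]
tcp_rot: [3.141, -0.002, 0.337]
ft_force: [-6.5, -0.4, 3.7]
opening: 0.0241
gripper_force: 30.0
```

Downward movement has stopped at the expected home height. Releasing.

```bash

python3 -m creep '[[[0,0,0,0,0,0,5],[0,0,0,0,0,0,5],[0,0,0,0,0,0,5],[0,0,0,0,0,0,5],[0,0,0,0,0,0,5],[0,0,0,0,0,0,5]]]'
python3 -m creep '[[[0,0,0,0,0,-1,5],[0,0,0,0,0,-2,5],[0,0,0,0,0,-3,5],[0,0,0,0,0,-3,5],[0,0,0,0,0,-3,5],[0,0,0,0,0,-3,5],[0,0,0,-4,0,0,5],[0,0,0,-4,0,0,5],[0,0,0,-4,0,0,5],[0,0,0,-4,0,0,5]]]'
python3 -m creep '[[[0,0,0,-4,0,0,5],[0,0,0,-3,0,0,5],[0,0,0,0,0,0,5]]]'
python3 -c "
from g import *
from plant import camera
a=camera('scene')[:,:,::-1];b=camera('top')[:,:,::-1]
Q=R.from_euler('z',.337).as_matrix()
L=[MOUTH+[0,0,.0075]+l@Q.T for l in wire()]
cv2.imwrite('pics/m5.png',np.hstack([crop(a,'scene',230,130,L,100,120,4),crop(b,'top',205,110,L,100,120,4)]))"
```

```text
time_s: 12.13
tool_pos: [0.6184, -0.0032, 0.1322]
tcp_rot: [-3.142, 0.0, 0.337]
ft_force: [-0.5, 0.2, -0.1]
opening: 0.0501
gripper_force: 0.0
time_s: 12.97
tool_pos: [0.466, -0.0564, 0.283]
tcp_rot: [3.141, -0.0, 0.338]
ft_force: [-0.4, -1.2, 1.4]
opening: 0.05
gripper_force: 0.0
time_s: 13.22
tool_pos: [0.3979, -0.0804, 0.2848]
tcp_rot: [3.139, -0.002, 0.334]
ft_force: [-0.6, 0.1, -0.2]
opening: 0.0499
gripper_force: 0.0
```

View pics/m5.png

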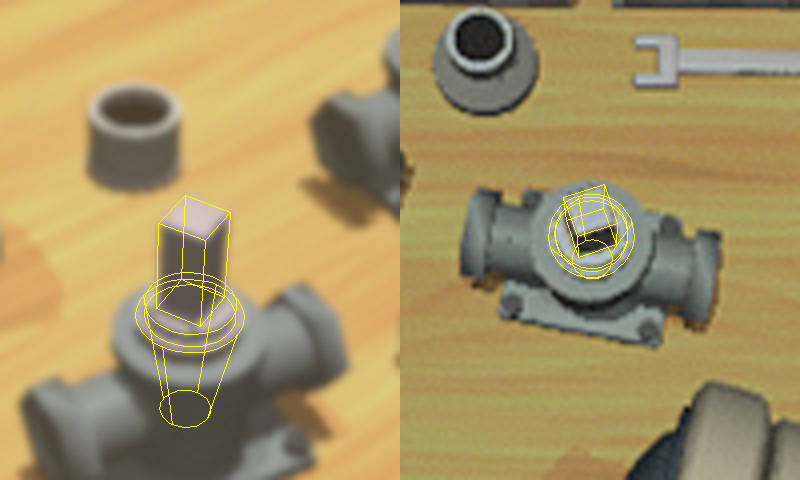

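The plug's stem, (185,195) to (205,325) in the scene crop, lies on the home-pose model in both views. It is upright, released and clear of the arm, so I'm handing in.

```bash
python3 -c "
from plant import *
print(job_done())"
```

```text
the job is handed in; nothing more can be done
None
```

The taper plug is upright and fully home in the empty valve (the final pictures match the home pose in both views), released with the arm clear; the job was handed in at about 13 s, but no verdict came back.

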